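# Hold the amber check cell in the photometer beam

## Task

First push the red tab on the photometer's lamp head all the way to open its shutter. Then take the amber glass cell (orange cap) out of the rack, gripping it only by its two frosted faces and never by its clear windows, and hold it upright in the open gap of the photometer so that the beam goes squarely through the middle of both clear windows, without knocking it against the photometer or disturbing the other cells, the beaker and the dropper bottle. Finish while still holding it steady there: nothing is put down or let go.

Things in the scene. Friction and masses are not known exactly. Their poses are not given: they have to be found in the camera images.
- photometer: White open-beam photometer, fixed: base plate 120 mm (its x) by 280 mm (y), 20 mm high, with two heads 90 mm wide (x), tops 130 mm above the bench: lamp head at y = +55 to +130 mm, detector head (blue top) at y = -55 to -125 mm. Open gap between them 110 mm (a 2 mm shutter blade on the lamp side). Origin: bench level under mid-gap, z up. The beam runs level along its y.
- beam_mid (a point): Middle of the beam: halfway between the heads, 100 mm above the bench (80 mm above the base plate). Its axes are the photometer's; the beam (3 mm thick, not visible) is the line along y through this point.
- shutter (a joint): Slide of the shutter in m: 0 = shut (dark blade over the lamp lens), 0.030 = fully open, at a stop. It grows as the red tab moves along the photometer's +x (away from the robot). About 1.5 N of friction; stays where it is left; may start up to 6 mm open.
- shutter_tab (a point): Centre of the top of the red shutter tab, 162 mm above the bench. The tab is 12 mm thick along the slide (photometer x), 14 mm along y, and stands 32 mm above the lamp head's top. It is 80 mm from mid-gap along the photometer's +y; nothing else stands up beside it. The slide is centred on the beam: tab at x = -15 mm when shut, +15 mm when open.
- rack: Grey fixed rack, 50 mm (x) by 180 mm (y), 25 mm high, origin at bench level under its middle. Three wells along y at -55, 0, +55 mm, 15 mm deep (floor 10 mm above the bench), 1 mm wider than a cell on each side. The three cells stand in them in any order, axes parallel to the rack's within a few degrees, the upper 45 mm of each standing clear.
- amber_cell: The solid amber glass cell to be held: 16 mm wide (its x), 26 mm long (its y, the light's way through), 60 mm tall with its 4 mm orange cap, about 40 g. Origin: centre of its underside, z up. The whitish frosted faces are at x = +8 and -8 mm, 23 mm long, up to 56 mm high; the cap is narrower. Fingers must close along its x, touching only these.
- amber_window_a: Clear amber window on the cell's +y face (12 mm wide, 54 mm tall, outer surface at y = +13 mm; centre 28 mm above the cell's underside), set back 2 mm from both frosted faces. Must not be touched by the fingers. Origin at its centre.
- amber_window_b: The same window on the cell's -y face. Must not be touched by the fingers.
- amber_optic (a point): Middle of the amber cell, halfway between its windows, 28 mm above its underside: where the beam should pass. Axes as the cell's.
- green_cell: A solid green glass check cell, an upright slab 16 mm wide (its x), 26 mm long (its y, the direction light goes through it) and 60 mm tall with the 4 mm green cap; weighs about 40 g. Same shape as the amber cell, stands in the rack. Leave it alone. Origin: centre of its underside.
- blue_cell: A solid blue glass check cell, an upright slab 16 mm wide (its x), 26 mm long (its y, the direction light goes through it) and 60 mm tall with the 4 mm blue cap; weighs about 40 g. Same shape as the amber cell, stands in the rack. Leave it alone. Origin: centre of its underside.
- beaker: Empty glass beaker, 60 mm across, 70 mm tall, loose on the bench. Leave it alone. Origin: centre of its underside.
- dropper: Small amber glass dropper bottle with a red cap, 36 mm across, 75 mm tall, loose on the bench. Leave it alone. Origin: centre of its underside.

How it is judged:
On the way, in this order (a step that is already met when the one before it is completed fails the run):
1. the shutter is open, with the amber cell still in the rack (value of joint shutter above 0.025 m and distance of amber_cell from where it was at the start of the episode below 0.015 m), for 0.2 s.
2. the amber cell is lifted clear of the rack in the fingers (z of amber_cell in the frame of rack above 0.035 m and contact force between amber_cell and the fingers above 2 N), for 0.2 s.
At the end, for the whole second after the job is handed in: Shutter over 25 mm open; amber cell still in the fingers, steady, touching no part of the photometer; its middle within 4.5 mm sideways and 10 mm in height of the beam and 37 mm of mid-gap along it; windows square to the beam and cell upright within 0.14 rad (value of joint shutter above 0.025 m and x of amber_optic in the frame of beam_mid between -0.0045 and 0.0045 m and y of amber_optic in the frame of beam_mid between -0.037 and 0.037 m and z of amber_optic in the frame of beam_mid between -0.01 and 0.01 m and angle between the y axis of amber_cell and the y axis of photometer, either way round below 0.14 rad and angle between amber_cell's own z axis and vertical below 0.14 rad and contact force between amber_cell and the fingers above 2 N and contact force between amber_cell and photometer below 0.1 N and linear speed of amber_cell below 0.015 m/s and angular speed of amber_cell below 0.15 rad/s); the arm keeps its last pose, push and grip.
It fails at once if the fingers press on a clear window of the amber cell (contact force between the fingers and amber_window_a above 0.5 N or contact force between the fingers and amber_window_b above 0.5 N).
It fails at once if the amber cell is knocked against the photometer (contact force between amber_cell and photometer above 4 N).
It fails at once if the amber cell is tipped over (angle between amber_cell's own z axis and vertical above 0.6 rad).
It fails at once if the green or blue cell is disturbed (moved over 15 mm or tipped) (distance of any of green_cell, blue_cell from where it was at the start of the episode above 0.015 m or angle between any of green_cell, blue_cell's own z axis and vertical above 0.3 rad).
It fails at once if the beaker or dropper bottle is disturbed (moved over 15 mm or tipped) (distance of any of beaker, dropper from where it was at the start of the episode above 0.015 m or angle between any of beaker, dropper's own z axis and vertical above 0.3 rad).
It also fails if it takes over 51 s, if anything falls off the work surface, if the arm or the gripper's body presses on something with over 40 N, if the wrist force passes 120 N, or if a joint passes its speed limit or range.

## Robot

A 6-joint arm with a two-finger parallel gripper is mounted at the origin on the work surface. World frame = base frame: x ahead of the robot, y to its left, z up, the work surface at z = 0. Lengths are in m, angles in rad, forces in N, time in s.
With the tool pointing down it reaches from about 0.275 to 1 m from the base axis. Payload 8.4 kg.
Tool frame: the origin (TCP) lies on the centre line of the jaws, within the pads' length; the fingertips stand 17 mm ahead of it and the grasp point (between the pads) lies 2 mm behind it (bot.tcp_to_tips is the y of the fingertips in the tool frame, in m); y points along the fingers, z is the direction in which the jaws open and shut, and the axes are right-handed (so a half turn about y gives the same grasp; the last joint's range is limited). The gripper opens to 85 mm and grips with 20 to 120 N. Pads are 22 mm wide; open, the fingers measure 114 mm over their backs; the gripper's body (76 mm by 85 mm) begins 54 mm behind the grasp point. The pads swing forward as they close: fully open they stand 13 mm farther back than shut.
Start: joints at [1.127, 0.353, 1.633, -0, 1.155, -0.002], TCP at [0.267, 0.565, 0.248] pointing down, gripper open.
Joint ranges: [-2.63, 2.63], [-0.92, 2.1], [0.06, 2.66], [-1.3, 4.44], [0, 2.69], [-3.02, 3.02]. Speed limits (rad/s): [2.22, 2.22, 2.79, 3.14, 3.14, 3.14].

## Interface

Orientations are given as a unit quaternion [x, y, z, w].
In Python, from workcell import bot, hand, kinematics, get_obs, vision, hand_in gives the robot as it stands. The module is installed in compiled form; this text tells all that it offers. Calls block until the motion is done:
- bot.reach(position, orientation): joint-space move of the TCP to a pose.
- bot.servo_line(position, ori=None, velocity=0.15): straight line of the TCP; ori=None keeps the orientation; velocity is the mean speed in m/s.
- bot.goto_joints(angles): joint-space move.
- hand.move_gripper(opening, strength=None): finger opening in m; strength is the grip in N (None keeps the last); returns when the fingers have stopped.
- bot.dwell(seconds).
- kinematics.solve_ik(position, orientation): joint angles nearest the present ones, or None.
- get_obs(): the state.
- vision.read_camera(name): name is "scene" or "top"; returns a dict with "frame" (480x640x3 uint8, red, green, blue), "intrinsics" (3x3 intrinsics, pixels), "view" (4x4, takes a point from world to camera coordinates). Camera axes: x right, y down, z forward; pixel columns grow to the right and rows downward; lengths in m; the calibration is good to about 2 mm. A picture is of the moment at which its call begins. There is no depth.
A pose or a line that the arm cannot do raises bot.IKError and nothing moves.
- hand_in(): hands the job in, once; it reports no verdict.
The state is a dict: "time_s": time; "joint_pos": joint angles; "joint_vel": joint speeds; "joint_efforts": joint torques, N m; "position": TCP position; "orientation": TCP orientation; "wrist_force": force on the tool from outside, world axes, zero at the start; "ft_torque": the same for the moment, N m; "gripper_width": finger opening in m.
Only numpy, scipy, OpenCV 4.12 (cv2) and the standard library are available. Lean on these libraries where they do the work, as an engineer would, in place of code of your own. Each camera call takes 0.05 s, during which the arm holds its last target. There are 200 camera calls.

## Working session

There is one attempt and no reset: what is moved stays moved. The work goes in short steps, each a Python script; the robot and the scene stay as the last script left them, time stands still between calls to the robot, and variables do not carry over. Pictures are saved under pics/ and viewed, about 8 in all and at most 12, crops included, and the job is handed in when it is done.

```bash
mkdir -p pics
python3 - <<'E'
from workcell import *
import cv2,numpy as np
for n in("scene","top"):
    r=vision.read_camera(n);cv2.imwrite(f"pics/{n}0.png",r["frame"][:,:,::-1]);np.savez(f"{n}.npz",K=r["intrinsics"],V=r["view"],f=r["frame"])
    print(n,r["intrinsics"].tolist(),np.round(r["view"],4).tolist())
o=get_obs();print(o["orientation"],o["time_s"],bot.tcp_to_tips)
E
```

```text
scene [[510.55385616450116, 0.0, 317.44622920881363], [0.0, 510.55385616450116, 222.43463358912592], [0.0, 0.0, 1.0]] [[-0.5478, 0.8366, 0.0005, 0.2516], [0.536, 0.3514, -0.7676, -0.223], [-0.6424, -0.4202, -0.6409, 1.3023], [0.0, 0.0, 0.0, 1.0]]
top [[477.0528638505165, 0.0, 315.8204306524512], [0.0, 477.0528638505165, 235.89101512640283], [0.0, 0.0, 1.0]] [[0.0072, -0.9997, -0.0252, 0.07], [-0.9926, -0.004, -0.1216, 0.5562], [0.1214, 0.0258, -0.9923, 0.8276], [0.0, 0.0, 0.0, 1.0]]
[ 0.69034349 -0.15502582  0.1548319  -0.68950703] 0.1 0.017
```

View pics/top0.png

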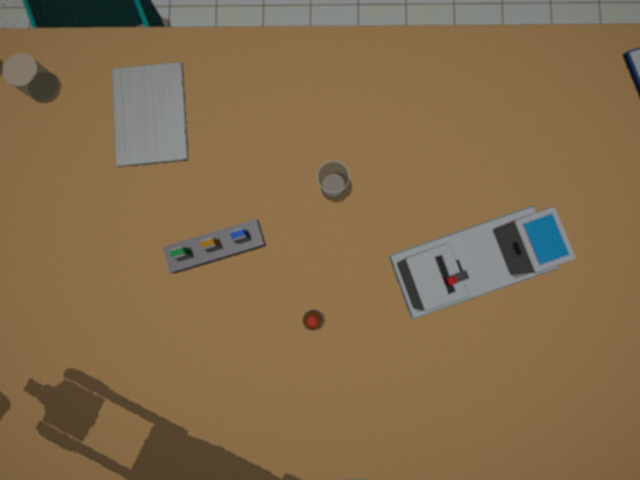

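View pics/scene0.png

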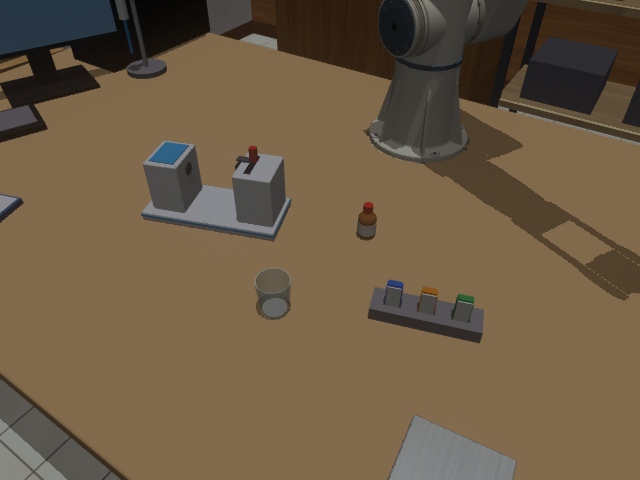

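Run:
```python
import cv2,numpy as np
def crop(src,x,y,w,h,s,out):
    f=np.load(src+".npz")["f"][y:y+h,x:x+w,::-1]
    c=cv2.resize(f,None,fx=s,fy=s,interpolation=cv2.INTER_CUBIC)
    for i in range(0,w,10): cv2.line(c,(i*s,0),(i*s,6 if i%50 else 14),(255,255,0),1); (i%20==0) and cv2.putText(c,str(x+i),(i*s,24),0,.4,(255,255,0),1)
    for i in range(0,h,10): cv2.line(c,(0,i*s),(6,i*s),(255,255,0),1); (i%20==0) and cv2.putText(c,str(y+i),(8,i*s+4),0,.4,(255,255,0),1)
    return c
cv2.imwrite("pics/c1.png",crop("top",380,200,200,125,4,0))
a=crop("top",155,210,120,66,6,0); b=crop("scene",360,270,130,70,5,0)
b=cv2.resize(b,None,fx=1,fy=.8) if 0 else b
h=np.zeros((a.shape[0],800,3),np.uint8);
cv2.imwrite("pics/c2.png",a)
cv2.imwrite("pics/c3.png",crop("scene",140,140,160,100,5,0))
```

```text
(no output)
```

View pics/c1.png

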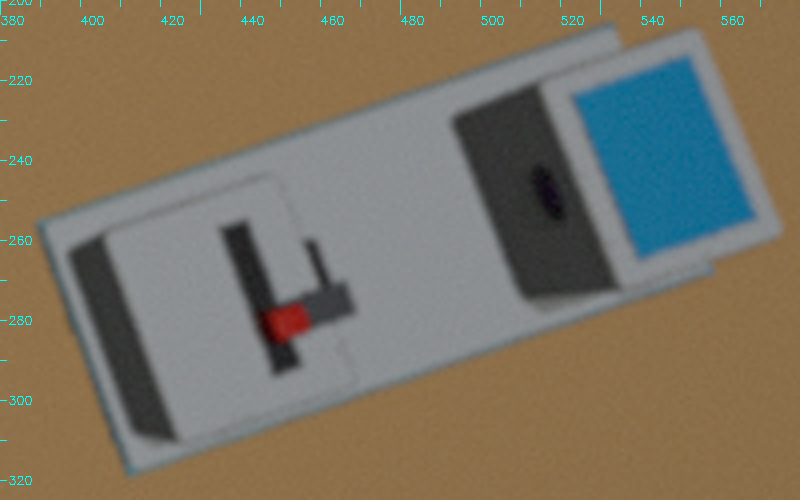

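View pics/c2.png

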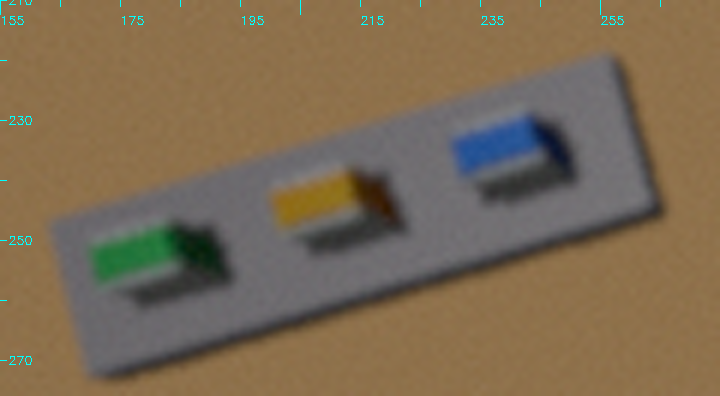

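View pics/c3.png

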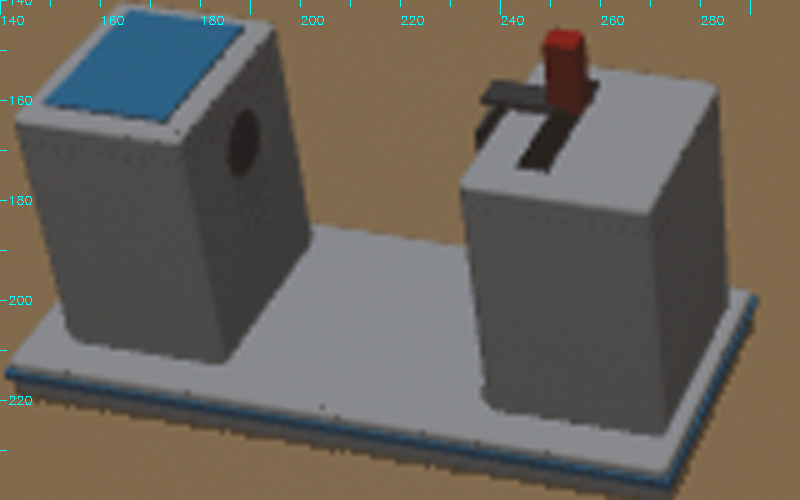

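```bash
cat > h.py <<'E'
import numpy as np
from scipy.optimize import least_squares
C={n:np.load(n+".npz") for n in("scene","top")}
def proj(n,p):
    p=np.atleast_2d(p);q=(p@C[n]["V"][:3,:3].T+C[n]["V"][:3,3])@C[n]["K"].T
    return q[:,:2]/q[:,2:]
def ray(n,uv,z):
    V=C[n]["V"];R=V[:3,:3];c=-R.T@V[:3,3];d=R.T@np.linalg.inv(C[n]["K"])@[uv[0],uv[1],1]
    return c+d*(z-c[2])/d[2]
def W(s,m):
    c,t=np.cos(s[2]),np.sin(s[2]);m=np.asarray(m,float)
    return np.c_[s[0]+c*m[:,0]-t*m[:,1],s[1]+t*m[:,0]+c*m[:,1],m[:,2]]
def fit(s0,obs):
    f=lambda s:np.concatenate([(proj(n,W(s,m))-u).ravel() for n,m,u in obs])
    r=least_squares(f,s0,loss="soft_l1");return r.x,np.round(r.fun.reshape(-1,2),1).tolist()
E
python3 - <<'E'
from h import *
px=lambda L,x,y,s:np.array(L,float)/s+[x,y]-.5+.5/s
L=[(.045,.13,.13),(.045,.055,.13),(-.045,.055,.13),(-.045,.13,.13),(.045,-.055,.13),(.045,-.125,.13),(-.045,-.125,.13),(-.045,-.055,.13)]
B=[(.06,.14,.02),(-.06,.14,.02),(-.06,-.14,.02),(.06,-.14,.02)]
t=px([(103,237),(275,176),(355,383),(178,442),(540,82),(700,28),(782,232),(620,290),(40,225),(132,473),(712,272),(615,24)],380,200,4)
s=px([(650,213),(462,187),(537,63),(718,87),(180,144),(17,120),(118,5),(275,28),(668,470),(757,295),(5,370)],140,140,5)
sm=L+[B[0],B[1],B[3]]
p0=[*ray("top",(480,258),.02)[:2],-.3]
for o in([("top",L+B,t)],[("scene",sm,s)],[("top",L+B,t),("scene",sm,s)]):
    p,r=fit(p0,o);print("phot",p,r)
tab=ray("scene",px([(565,38)],140,140,5)[0],.162);d=tab[:2]-p[:2];c,q=np.cos(p[2]),np.sin(p[2])
print("tab",tab,c*d[0]+q*d[1],-q*d[0]+c*d[1])
tab=ray("top",px([(288,322)],380,200,4)[0],.162);d=tab[:2]-p[:2]
print("tab top",tab,c*d[0]+q*d[1],-q*d[0]+c*d[1])
rm=[(.025,.09,.025),(.025,-.09,.025),(-.025,-.09,.025),(-.025,.09,.025)]
ru=px([(52,222),(615,58),(658,210),(95,372)],155,210,6)
r,e=fit([*ray("top",(214,246),.025)[:2],-.3],[("top",rm,ru)]);print("rack",r,e)
q=[ray("top",u,.07) for u in px([(272,193),(352,173),(362,208),(288,230)],155,210,6)]
print("amber",np.mean(q,0),np.diff(q,axis=0),W(r,[(0,0,0)]))
f=[(x*.008,y*.0115,.066) for x,y in((1,1),(1,-1),(-1,-1),(-1,1))]
print(proj("top",W(r,f)))
print("beaker",ray("top",(333,180),.035),"dropper",ray("top",(312,321),.075))
E
```

```text
phot [ 0.51139682 -0.20877123  0.33796917] [[-0.6, -1.8], [0.8, -1.9], [1.4, 0.2], [0.7, 1.1], [-0.6, -0.8], [0.5, -1.5], [2.1, 0.6], [0.9, 0.6], [-2.5, -0.1], [-2.5, 1.1], [-1.0, 0.3], [-2.1, 0.4]]
phot [ 0.51442981 -0.20529703  0.3400324 ] [[-0.2, 0.5], [-1.8, 0.0], [-0.0, -0.8], [0.6, -0.6], [-0.9, 0.6], [-2.5, 0.4], [-0.6, -0.5], [0.2, -0.8], [2.3, 1.4], [1.7, -0.5], [1.6, -0.5]]
phot [ 0.51190446 -0.20801484  0.33731059] [[-1.0, -2.2], [0.3, -2.2], [0.9, -0.1], [0.1, 0.8], [-1.1, -1.1], [0.0, -1.8], [1.6, 0.3], [0.4, 0.3], [-2.9, -0.4], [-3.0, 0.7], [-1.5, 0.1], [-2.5, 0.1], [-0.6, -0.5], [-2.1, -1.1], [-0.2, -1.7], [0.2, -1.5], [-1.0, -0.5], [-2.4, -0.7], [-0.5, -1.5], [0.2, -1.8], [1.8, 0.2], [1.3, -1.4], [1.6, -1.7]]
tab [ 0.47486047 -0.13410543  0.162     ] -0.010496143580235803 0.08200420288551676
tab top [ 0.4737241  -0.13595122  0.162     ] -0.012179336489482037 0.08063850694518868
rack [0.53855138 0.26047232 0.29023944] [[-0.0, -0.4], [0.3, -0.4], [0.3, 0.1], [-0.6, 0.8]]
amber [0.53811256 0.26039244 0.07      ] [[ 0.00594244 -0.0231606   0.        ]
 [-0.01020033 -0.00325693  0.        ]
 [-0.00650529  0.02135326  0.        ]] [[0.53855138 0.26047232 0.        ]]
[[200.73274925 240.55625093]
 [213.37254171 236.87474343]
 [215.68668669 245.59851381]
 [203.01749846 249.2911732 ]]
beaker [0.65905397 0.04236851 0.035     ] dropper [0.40624645 0.07748346 0.075     ]
```

```bash
cat >> h.py <<'E'
from scipy.spatial.transform import Rotation as Rn
PH=np.array([.5119,-.2080,.3373]); RK=np.array([.5383,.2604,.2902])
def ori(a):
    z=np.array([np.cos(a),np.sin(a),0]);y=np.array([0,0,-1.])
    return Rn.from_matrix(np.c_[np.cross(y,z),y,z]).as_quat()
def P(s,x,y,z): return W(s,[(x,y,z)])[0]
E
python3 - <<'E'
from h import *
from workcell import *
for k in (0,np.pi):
  for n,p,a in(("tab",P(PH,-.06,.08,.2),PH[2]+np.pi/2),("rack",P(RK,0,0,.15),RK[2]),("gap",P(PH,0,0,.11),PH[2])):
    q=kinematics.solve_ik(p,ori(a+k));print(n,k,None if q is None else np.round(q,2))
a=[PH[2]+np.pi/2+k for k in(0,np.pi)]
qs=[kinematics.solve_ik(P(PH,-.06,.08,.2),ori(x)) for x in a]
i=min((i for i in(0,1) if qs[i] is not None),key=lambda i:abs(qs[i][5]))
o=ori(a[i])
hand.move_gripper(0.0,40)
bot.reach(P(PH,-.06,.08,.22),o)
bot.servo_line(P(PH,-.06,.08,.161),velocity=.1)
ob=get_obs();f0=np.array(ob["wrist_force"]);print(ob["time_s"],ob["position"],f0,ob["gripper_width"])
ax=np.array([np.cos(PH[2]),np.sin(PH[2]),0])
x=-.035;bot.servo_line(P(PH,x,.08,.161),velocity=.08)
while x<.008:
    x+=.002;bot.servo_line(P(PH,x,.08,.161),velocity=.03)
    F=(np.array(get_obs()["wrist_force"])-f0)@ax
    print(round(x,3),round(F,1),end="; ")
    if F<-8:break
ob=get_obs();print(ob["time_s"])
import cv2
for n in("scene","top"): cv2.imwrite(f"pics/{n}1.png",vision.read_camera(n)["frame"][:,:,::-1])
c=[cv2.imread(f"pics/{n}1.png") for n in("scene","top")]
a=cv2.resize(c[0][130:240,140:300],None,fx=2.5,fy=2.5);b=cv2.resize(c[1][200:310,400:560],None,fx=2.5,fy=2.5)
cv2.imwrite("pics/push.png",np.hstack([a,b]))
E
```

```text
tab 0 [-0.34  0.15  2.03 -0.    0.96 -2.25]
rack 0 [0.45 0.42 1.78 0.   0.94 0.16]
gap 0 [-0.39  0.41  1.9  -0.    0.83 -0.73]
tab 3.141592653589793 [-0.34  0.15  2.03 -0.    0.96  0.89]
rack 3.141592653589793 [ 0.45  0.42  1.78 -0.    0.94 -2.98]
gap 3.141592653589793 [-0.39  0.41  1.9  -0.    0.83  2.42]
4.2083 [ 0.42912873 -0.15239459  0.16128189] [ 0.25827802 -0.06838436  0.4467848 ] 6.4223335945247056e-06
-0.033 -0.2; -0.031 -1.2; -0.029 -0.7; -0.027 -0.3; -0.025 0.3; -0.023 -0.4; -0.021 -0.1; -0.019 0.3; -0.017 -0.1; -0.015 -0.7; -0.013 -1.4; -0.011 -0.3; -0.009 -0.0; -0.007 -0.4; -0.005 -0.7; -0.003 -0.4; -0.001 -9.7; 8.925
```

View pics/push.png

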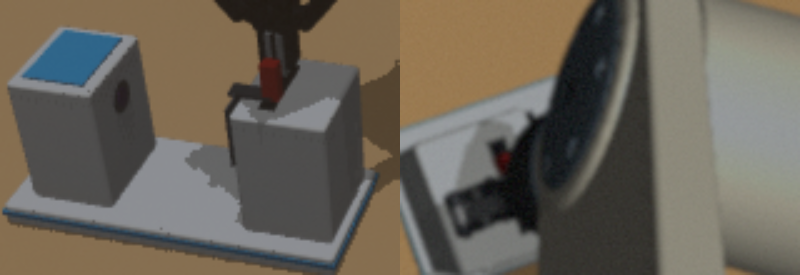

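The pictures show the tab at the far end of its slot with the fingers behind it. The force spike came at finger x ≈ -1 mm, which is where the stop should be. Next is the amber cell.

Run:
```python
from h import *
from workcell import *
import cv2
bot.dwell(.2)
bot.servo_line(P(PH,-.04,.08,.161),velocity=.1)
bot.servo_line(P(PH,-.06,.08,.25),velocity=.2)
o=ori(RK[2])
bot.reach(P(RK,0,0,.16),o)
hand.move_gripper(.05,40)
for n in("scene",): cv2.imwrite("pics/r_s.png",vision.read_camera(n)["frame"][:,:,::-1])
bot.servo_line(P(RK,0,0,.085),velocity=.15)
t=vision.read_camera("scene")["frame"][:,:,::-1]
ob=get_obs();print(ob["time_s"],ob["position"],ob["gripper_width"])
cv2.imwrite("pics/rs.png",np.hstack([cv2.resize(c[210:350,350:500],None,fx=2.6,fy=2.6) for c in(cv2.imread("pics/r_s.png"),t)]))
print(proj("scene",[P(RK,0,0,.0695),P(RK,0,0,.07)]))
```

```text
13.2667 [0.53898613 0.26073852 0.08590264] 0.04995890440777601
[[428.54333376 288.3938118 ]
 [428.58787245 288.17588967]]
```

View pics/rs.png

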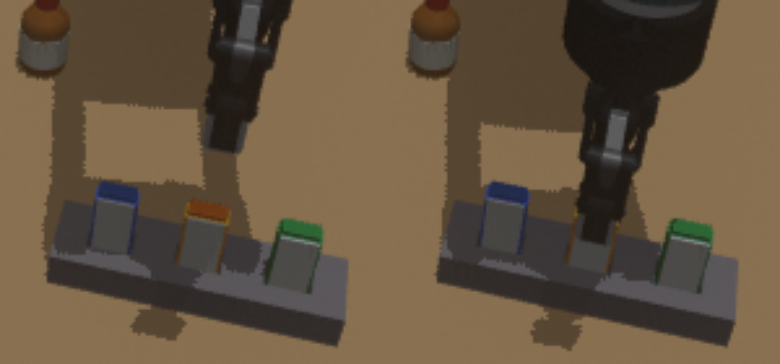

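Run:
```python
from h import *
from workcell import *
import cv2
bot.servo_line(P(RK,0,0,.048),velocity=.08)
f0=np.array(get_obs()["wrist_force"])
w=hand.move_gripper(0.0,40)
ob=get_obs();print(ob["time_s"],ob["position"],ob["gripper_width"],np.array(ob["wrist_force"])-f0)
if .013<ob["gripper_width"]<.018:
    bot.servo_line(P(RK,0,0,.10),velocity=.06); bot.servo_line(P(RK,0,0,.24),velocity=.15)
    ob=get_obs();print(ob["time_s"],ob["gripper_width"],np.array(ob["wrist_force"])-f0)
    bot.reach(P(PH,0,0,.24),ori(PH[2]))
    bot.servo_line(P(PH,0,0,.165),velocity=.1)
    print(get_obs()["time_s"],get_obs()["position"])
    a=vision.read_camera("scene")["frame"][120:240,140:300,::-1]; 
    b=vision.read_camera("top")["frame"][200:320,400:560,::-1]
    cv2.imwrite("pics/g.png",np.hstack([cv2.resize(a,None,fx=4,fy=4),cv2.resize(b,None,fx=2,fy=4)]))
```

```text
14.275 [0.53886586 0.26065853 0.04848238] 0.01563529032433396 [1.62957823 0.29501311 1.62337707]
16.375 0.015523966617876346 [-0.43795766  0.22858026 -1.45430311]
18.9917 [ 0.51232719 -0.20809691  0.1654869 ]
```

View pics/g.png

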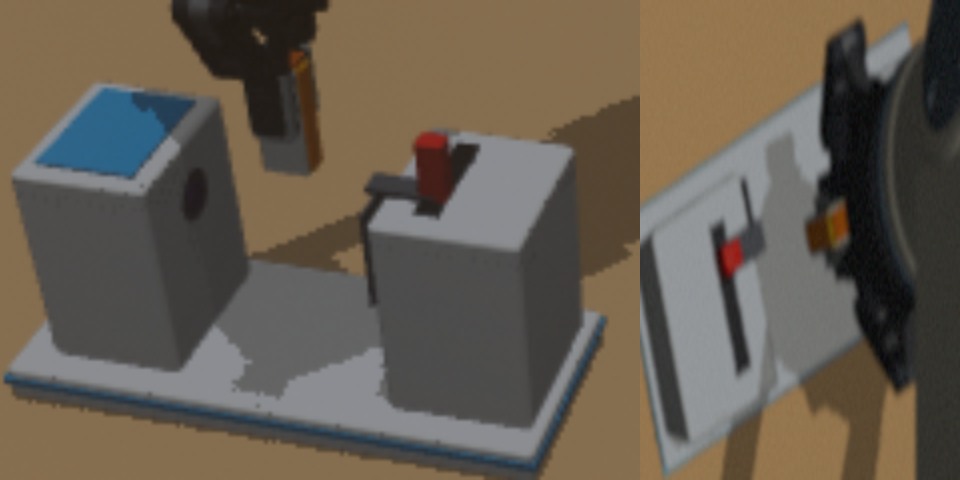

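Run:
```python
from h import *
from workcell import *
import cv2
bot.servo_line(P(PH,0,0,.1105),velocity=.06);bot.dwell(.3)
ob=get_obs();print(ob["time_s"],ob["position"],ob["gripper_width"],ob["wrist_force"])
a=vision.read_camera("scene")["frame"][125:225,150:290,::-1]
cv2.imwrite("pics/f.png",cv2.resize(a,None,fx=5.7,fy=5.7,interpolation=cv2.INTER_CUBIC))
M=[(.008,.0115,.072),(.008,-.0115,.072),(.008,.0115,.128),(-.008,.0115,.072),(.045,-.055,.13),(.045,.055,.13),(-.045,-.055,.13),(.045,.055,.02),(.045,-.055,.02)]
print(np.round((proj("scene",W(PH,M))-[150,125]+.5)*5.7))
```

```text
20.45 [ 0.51204167 -0.20804568  0.11076766] 0.015953952082174948 [ 0.22502896  0.71644579 -0.50539914]
[[398. 355.]
 [336. 346.]
 [377. 219.]
 [415. 329.]
 [143. 247.]
 [458. 293.]
 [258. 108.]
 [493. 557.]
 [199. 508.]]
```

View pics/f.png

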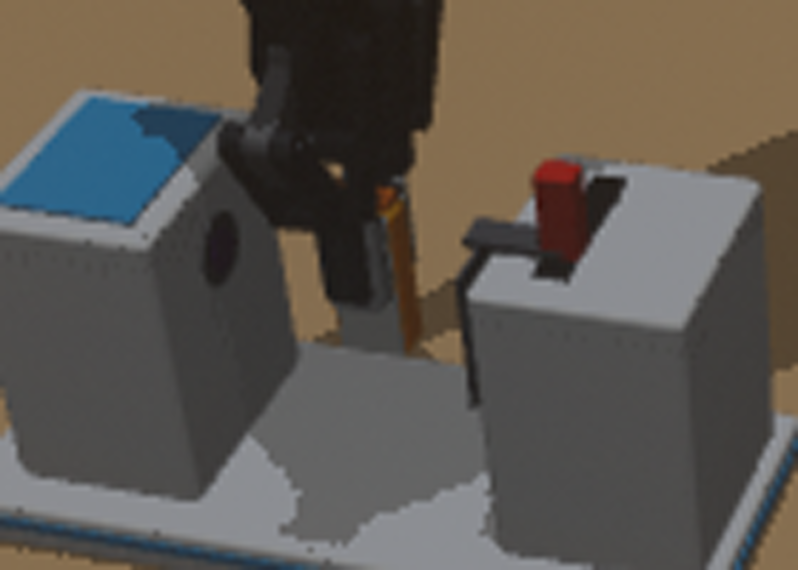

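Run:
```python
from h import *
px=lambda L,x,y,s:np.array(L,float)/s+[x,y]-.5+.5/s
L=[(.045,.13,.13),(.045,.055,.13),(-.045,.055,.13),(-.045,.13,.13),(.045,-.055,.13),(.045,-.125,.13),(-.045,-.125,.13),(-.045,-.055,.13)]
B=[(.06,.14,.02),(-.06,.14,.02),(-.06,-.14,.02),(.06,-.14,.02)]
t=px([(103,237),(275,176),(355,383),(178,442),(540,82),(700,28),(782,232),(620,290),(40,225),(132,473),(712,272),(615,24)],380,200,4)
s=px([(650,213),(462,187),(537,63),(718,87),(180,144),(17,120),(118,5),(275,28),(668,470),(757,295),(5,370)],140,140,5)
sm=np.array(L+[B[0],B[1],B[3]]);tm=np.array(L+B)
def run(obs,name):
    def f(s):
        out=[]
        for n,m,u in obs:
            m=m.copy();m[8:,1]+=s[3];out.append((proj(n,W(s,m))-u).ravel())
        return np.concatenate(out)
    r=least_squares(f,[*PH,0],x_scale=[.01,.01,.1,.01]);d=r.x[:2]-PH[:2];c,q=np.cos(PH[2]),np.sin(PH[2])
    print(name,np.round(r.x,4),"dx %.4f dy %.4f"%(c*d[0]+q*d[1],-q*d[0]+c*d[1]));print(np.round(r.fun.reshape(-1,2),1).tolist())
run([("top",tm,t)],"top");run([("scene",sm,s)],"scene");run([("top",tm,t),("scene",sm,s)],"both")
run([("top",tm[:8],t[:8]),("scene",sm[:8],s[:8])],"heads")
```

```text
top [ 0.5107 -0.2077  0.3384 -0.005 ] dx -0.0011 dy 0.0006
[[-1.2, -1.3], [0.2, -1.4], [0.8, 0.7], [0.0, 1.6], [-1.3, -0.4], [-0.2, -1.1], [1.4, 1.0], [0.3, 1.0], [-0.5, -0.5], [-0.5, 0.6], [1.0, -0.2], [-0.2, -0.2]]
scene [ 0.5139 -0.2041  0.3421 -0.0052] dx 0.0032 dy 0.0030
[[0.6, 0.5], [-1.1, 0.1], [0.6, -0.7], [1.2, -0.6], [-0.2, 0.7], [-1.8, 0.6], [-0.1, -0.4], [0.7, -0.7], [0.4, 0.9], [-0.2, -0.9], [-0.2, -0.7]]
both [ 0.5112 -0.2071  0.3389 -0.005 ] dx -0.0004 dy 0.0011
[[-1.6, -1.6], [-0.3, -1.7], [0.4, 0.4], [-0.4, 1.3], [-1.7, -0.7], [-0.6, -1.5], [1.0, 0.6], [-0.2, 0.7], [-0.8, -0.8], [-0.8, 0.3], [0.6, -0.6], [-0.5, -0.5], [0.1, -0.6], [-1.4, -1.1], [0.3, -1.7], [0.8, -1.6], [-0.4, -0.5], [-1.8, -0.7], [0.0, -1.5], [0.7, -1.8], [-0.0, -0.3], [-0.4, -1.9], [-0.0, -2.1]]
heads [ 0.5112 -0.2071  0.3393  0.    ] dx -0.0004 dy 0.0011
[[-1.6, -1.5], [-0.3, -1.7], [0.4, 0.4], [-0.3, 1.3], [-1.7, -0.7], [-0.6, -1.5], [1.0, 0.6], [-0.2, 0.7], [0.1, -0.6], [-1.4, -1.1], [0.3, -1.8], [0.8, -1.6], [-0.4, -0.5], [-1.8, -0.7], [0.0, -1.5], [0.7, -1.8]]
```

Run:
```python
from h import *
from workcell import *
bot.servo_line(P(PH,.001,0,.1108),velocity=.02);bot.dwell(.7)
ob=get_obs();print(ob["time_s"],ob["position"],P(PH,.001,0,.1108),ob["gripper_width"],np.abs(ob["joint_vel"]).max())
hand_in()
```

```text
21.45 [ 0.51283444 -0.20766862  0.11078396] [ 0.51284365 -0.20766906  0.1108    ] 0.015710693152014725 0.0016407492273669269
the job is handed in; nothing more can be done
```

I opened the shutter, took the amber cell out of the rack by its frosted faces, and handed in with it held upright in the photometer gap. The clock read 21.5 s of the 51 s allowed. The hand-in reports no verdict, so the outcome isn't confirmed.

**Last checks**
- **Shutter:** the push force jumped to about 10 N where the stop should be, and the pictures show the tab at the open end of its slot.
- **Grip:** the finger opening was 15.7 mm on the 16 mm cell, set to 40 N, and the arm was still when I handed in.
- **Cell in the gap:** the last picture showed it upright, clear of both heads and the base plate. I took it just before a final 1 mm shift.

**Where measurements disagreed**
- **Sideways position:** the shutter stop puts the beam within about 1 mm of my estimate. The top camera puts it 1 mm below in x, and the scene camera about 3 mm above. I placed the cell 1 mm above as a compromise. The error should be about 2 mm by most of these measurements, against the 4.5 mm limit.
- **Base plate:** both cameras show it about 5 mm off centre along the beam relative to the heads. I took mid-gap from both heads, so this shouldn't matter.

I did not take a final picture of the other cells, the beaker or the dropper bottle. The green and blue cells and the bottle looked undisturbed just before the grasp.

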